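Mark a carton at the sprung marker and stack it

TASK

Push the plain carton along the green marking station until it is fully home against both steel stop blocks, with the sprung red plunger pressed all the way in, and hold it there steady for two seconds so that it is marked. Then set it down, without dropping it, right way up and squarely in line on top of the column of marked cartons, with the edges flush, and let go. Do not shift the column or disturb the tin, the bearing or the wrench.

Things in the scene. Friction and masses are not known exactly. Their poses are not given: they have to be found in the camera images.
- station: Fixed green steel marking station, 350 x 110 mm. Origin: on its centre line at bench level, below the stop face; +x = direction a carton is pushed, z up. Bed surface at z = 10 mm, from x = -240 mm (open entry end) to +110. Two steel guide rails, x = -235 to 0 mm, inner faces at y = +-33, 8 mm thick, tops at z = 24. Green housing behind the stop, x = 42 to 102 mm, up to z = 66.
- stop (a point): Middle of the stop face at bed surface height (10 mm above the bench), axes as the station's. The stop is two dark steel blocks with faces at x = 0, y = +-15 to +-37 mm, 50 mm high, the red plunger between them. A carton is fully home when its end face is at x = 0, so its own origin at x = -55 mm.
- plunger (a joint): Sprung red plunger between the stop blocks (pad 24 x 24 mm, centre 25 mm above the bed), travel in m: 0 = out, pad 15 mm in front of the stop face; 0.015 = flush with the stop face. Its spring takes 3 N to start, 7.5 N when flush; springs back and pushes the carton back when released.
- carton: Loose closed cardboard carton with a tape band and no red marks, the one to be marked: 110 (x) x 60 (y) x 50 (z) mm, about 0.45 kg. Origin: centre of its underside. It starts on the station's bed between the rails, its length along them, 35 to 85 mm short of the stop face.
- stack_low: Lower carton of the column, same size, a red square mark on each end; lies on a small fixed wooden pallet (150 x 90 mm, 12 mm high). Origin: centre of its underside, x along its length.
- stack_top: Upper carton of the column, same size and red marks, loose on the lower one, its top face 112 mm above the bench. Origin: centre of its underside, x along its length. The plain carton goes on top of it.
- tin: Bystander: open red tin, 90 mm across, 100 mm high; origin: centre of its underside. Leave alone.
- bearing: Bystander: steel bearing ring lying flat, 80 mm across, 22 mm high; origin: centre of its underside. Leave alone.
- wrench: Bystander: steel wrench 190 mm long lying flat; origin: middle of its underside. Leave alone.
Not all that is in view belongs to the job. Leave any turquoise look-alike of the carton alone. Leave any purple look-alike of the stack_top alone.

How it is judged (in metres and radians):
On the way:
1. the carton is held still, fully home against the stop (within 3 mm) with the plunger pressed in (over 12.5 mm), for 1.5 s (value of joint plunger above 0.0125 m and x of carton in the frame of stop above -0.058 m and z of carton in the frame of stop below 0.004 m and y of carton in the frame of stop between -0.006 and 0.006 m and linear speed of carton below 0.012 m/s), for 1.5 s.
At the end, for the whole second after the job is handed in: The carton rests released, still and upright on the column's upper carton, centres within 12 mm and lengths within 8 degrees; the column's two cartons are within 15 mm of where they began and within 12 mm of each other; the plunger is out again (horizontal distance between carton and stack_top below 0.012 m and z of carton in the frame of stack_top between 0.046 and 0.054 m and angle between the x axis of carton and the x axis of stack_top, either way round below 0.14 rad and angle between carton's own z axis and vertical below 0.06 rad and horizontal distance between stack_top and stack_low below 0.012 m and distance of each of stack_low, stack_top from where it was at the start of the episode below 0.015 m and value of joint plunger below 0.003 m and linear speed of carton below 0.02 m/s and angular speed of carton below 0.1 rad/s); the robot touches nothing.
It fails at once if the carton is dropped (it falls freely faster than 0.65 m/s, about 20 mm) (height (world z) of carton above 0.03 m and contact force between the fingers and carton below 0.05 N and linear speed of carton above 0.65 m/s).
It fails at once if the column is knocked over or shoved by more than 30 mm (distance of any of stack_top, stack_low from where it was at the start of the episode above 0.03 m).
It fails at once if the tin, the bearing or the wrench is moved by more than 30 mm (distance of any of tin, bearing, wrench from where it was at the start of the episode above 0.03 m).
It also fails if it takes over 64 s, if anything falls off the work surface, if the arm or the gripper's body presses on something with over 40 N, if the wrist force passes 120 N, or if a joint passes its speed limit or range.

ROBOT

A 6-joint arm with a two-finger parallel gripper is mounted at the origin on the work surface. World frame = base frame: x ahead of the robot, y to its left, z up, the work surface at z = 0. Lengths are in mm, angles in rad, forces in N, time in s.
With the tool pointing down it reaches from about 250 to 775 mm from the base axis. Payload 4 kg.
Tool frame: the origin (TCP) lies where the fingers leave the gripper's body, on its centre line; the fingertips stand 73 mm ahead of it and the grasp point (between the pads) lies 54 mm ahead of it; z points along the fingers, y is the line along which they close (so a half turn about z gives the same grasp; the last joint's range is limited). The gripper opens to 85 mm and grips with 20 to 120 N. Pads are 22 mm wide; open, the fingers measure 114 mm over their backs; the gripper's body (76 mm by 85 mm) begins 54 mm behind the grasp point. The pads swing forward as they close: fully open they stand 13 mm farther back than shut.
Start: joints at [-1.239, 0.087, 1.371, -0, 1.684, -0.103], TCP at [231.673, -498.837, 303.941] pointing down, gripper open.
Joint ranges: [-3.1, 3.1], [-0.76, 2.03], [0.27, 2.55], [-1.08, 4.22], [0.17, 2.65], [-2.57, 2.57]. Speed limits (rad/s): [2.79, 2.79, 3.14, 3.14, 3.14, 3.14].

INTERFACE

Orientations are given as a unit quaternion [x, y, z, w].
In Python, from plant import read_state, grab_frame, camera_model, hand_in, find_in gives the robot as it stands.
- The arm moves only by the tool carry_out, never from a script. Its argument "commands" is one flat list of numbers, 5 for each row, row after row: the opening, from -1 (shut) to 1 (fully open), then the shift along the tool's x, y, z each as a share of 0.04 m, from -1 to 1, then the turn about the tool's z as a share of 180 degrees, from -1 to 1. In form: [fingers, x, y, z, spin, fingers, x, y, z, spin, ...]. A call has 1 to 10 rows; each row shifts and turns the commanded pose from where the row before left it, along the tool's axes as they then stand; what a row does not reach is not made up. A row lasts 1/12 s, in which the tool goes at most 41.7 mm and 7.16 degrees, less where a joint would pass 70% of its speed; a pose out of reach is approached as far as the arm can. A call with a number of a shift or a turn outside -1 to 1 is refused whole. A call with a gripper value outside its range is refused whole. The fingers move at their own pace and stop on an object; "grip_force" is the grip in N (left out, the last holds). Time passes only in rows, so rows that do not move let the fingers close. It gives the time, the measured TCP pose, the force, the opening and the grip force at its end, in the units of the state.
- read_state(): the state, without advancing time (a new reading comes with each control period).
- grab_frame(name): name is "side" or "top"; returns the picture (480x640x3 uint8, blue, green, red); there is no depth.
- camera_model(name): a dict with "camera_matrix" (3x3 intrinsics, pixels), "k1" (the pictures are not rectified: a ray, as slopes to the right and down, at radius r is drawn at 1 + k1 r^2 times it, then the intrinsics apply), "extrinsics" (4x4, takes a point from world to camera coordinates). Camera axes: x right, y down, z forward; pixel columns grow to the right and rows downward; lengths in mm; the calibration is good to about 2 mm. A picture is of the moment at which its call begins. camera_model takes no time and is no camera call.
- hand_in(): hands the job in; it is judged then, once.
Trained networks look in the newest picture that a camera, given by its name, has taken for a name from the list of things; names that differ only in an ending like _2 or _b are one class to them, and where a whole thing is asked for, a point or a joint stands for the part that bears it (a point fixed in the world has none). Each returns a list of dicts, best first, with "p" (0 to 1); they miss things now and then, are a little off and sometimes report something else, mostly with a low value. They report only what shows in the picture. A call takes as long as a camera call. They do not tell look-alikes from the thing itself.
- find_in(label, camera): "at" ([x, y, z] in mm, in world coordinates, good to about 4 mm: the middle of the surface that is visible of it).
The state is a dict: "time_s": time; "qpos": joint angles; "qvel": joint speeds; "joint_efforts": joint torques, N m; "position": TCP position; "tcp_rot": TCP orientation; "contact_force": force on the tool from outside, world axes, zero at the start; "torque": the same for the moment, N m; "width": finger opening in mm; "grip_force": force on a finger pad.
Only numpy, scipy, OpenCV 4.12 (cv2) and the standard library are available. Lean on these libraries where they do the work, as an engineer would, in place of code of your own. Each camera call takes 0.05 s, during which the arm holds its last target. There are 200 camera calls.

## Working session

There is one attempt and no reset: what is moved stays moved. The work goes in short steps, Python scripts to look and compute and a tool call to move; the robot and the scene stay as the last step left them, time stands still between calls to the robot, and variables do not carry over. Pictures are saved under pics/ and viewed, at most 10 in all, crops included, and the job is handed in when it is done.

Besides the shell and the picture viewer there is one more tool, called after ">>>" as name(argument=value, ...) on one line, values as JSON. carry_out: Moves the arm, as the interface text tells. Its arguments: {"type":"object","properties":{"commands":{"type":"array"},"grip_force":{"type":"number"}},"required":["commands"]}

```bash
mkdir -p pics
cat > h.py <<'E'
from plant import *
import numpy as np, cv2
def cam(n):
    m=camera_model(n); return np.array(m["camera_matrix"],float),m["k1"],np.array(m["extrinsics"],float)
def proj(n,P):
    K,k1,E=cam(n); P=np.atleast_2d(P).astype(float); c=P@E[:3,:3].T+E[:3,3]; s=c[:,:2]/c[:,2:]
    s=s*(1+k1*(s**2).sum(1,keepdims=True)); return s@K[:2,:2].T+K[:2,2]
def unproj(n,uv,z):
    K,k1,E=cam(n); uv=np.atleast_2d(uv).astype(float); d=(uv-K[:2,2])@np.linalg.inv(K[:2,:2]).T; s=d.copy()
    for _ in range(20): s=d/(1+k1*(s**2).sum(1,keepdims=True))
    R,t=E[:3,:3],E[:3,3]; o=-R.T@t; r=np.c_[s,np.ones(len(s))]@R
    return o+r*((z-o[2])/r[:,2])[:,None]
E
python3 - <<'E'
from h import *
for c in("top","side"):
    cv2.imwrite(f"pics/{c}0.png",grab_frame(c)); K,k,E_=cam(c); print(c,K[0,0],k,(-E_[:3,:3].T@E_[:3,3]).round())
    for l in("station","plunger","carton","stack_top","stack_low","tin","bearing","wrench"):
        try: print(l,[(np.round(d["at"]).tolist(),round(d["p"],2)) for d in find_in(l,c)][:4])
        except Exception as e: print(l,e)
s=read_state(); print(s)
E
```

```text
top 568.6086673284377 -0.1444522663177972 [ 305.   76. 1430.]
station [([523.0, 189.0, 9.0], 0.66)]
plunger [([529.0, 212.0, 43.0], 0.41)]
carton [([700.0, 159.0, 54.0], 0.8), ([528.0, 88.0, 63.0], 0.66), ([376.0, 86.0, 52.0], 0.6)]
stack_top [([342.0, -301.0, 51.0], 0.77), ([520.0, -306.0, 115.0], 0.75)]
stack_low [([493.0, -266.0, 52.0], 0.63), ([478.0, 467.0, 37.0], 0.42)]
tin [([476.0, 468.0, 42.0], 0.83)]
bearing [([752.0, 8.0, 24.0], 0.9)]
wrench [([744.0, -258.0, 6.0], 0.83)]
side 528.7935706198019 -0.030749435529231404 [ 300. 1053.  730.]
station [([516.0, 275.0, 18.0], 0.88), ([504.0, -262.0, 36.0], 0.53)]
plunger []
carton [([370.0, 100.0, 47.0], 0.9), ([528.0, 125.0, 61.0], 0.79), ([693.0, 180.0, 45.0], 0.58)]
stack_top [([518.0, -271.0, 101.0], 0.9), ([344.0, -264.0, 40.0], 0.77)]
stack_low [([502.0, -264.0, 39.0], 0.83)]
tin [([471.0, 460.0, 63.0], 0.6)]
bearing [([752.0, 16.0, 25.0], 0.84)]
wrench [([742.0, -252.0, 6.0], 0.85)]
{'time_s': 0.9, 'qpos': array([-1.23910005e+00,  8.71945177e-02,  1.37066915e+00, -1.93570476e-05,
        1.68363478e+00, -1.03101572e-01]), 'qvel': array([ 0.00074456, -0.00055388, -0.00098277,  0.00082282,  0.00046977,
       -0.00038623]), 'joint_efforts': array([ 1.01300473e-03, -3.51716280e+01, -3.13465691e+01,  1.81668106e-04,
        1.77299162e-04, -9.36253826e-06]), 'position': array([ 231.66824703, -498.83773057,  303.95954738]), 'tcp_rot': array([ 9.76462013e-01,  2.15689441e-01, -4.18178988e-06,  4.78955011e-05]), 'contact_force': array([-0.90441654, -0.51400419, -0.04530871]), 'torque': array([ 0.01824247, -0.02056216, -0.07216315]), 'grip_force': 0.0, 'width': 85.40339711980369}
```

View pics/top0.png

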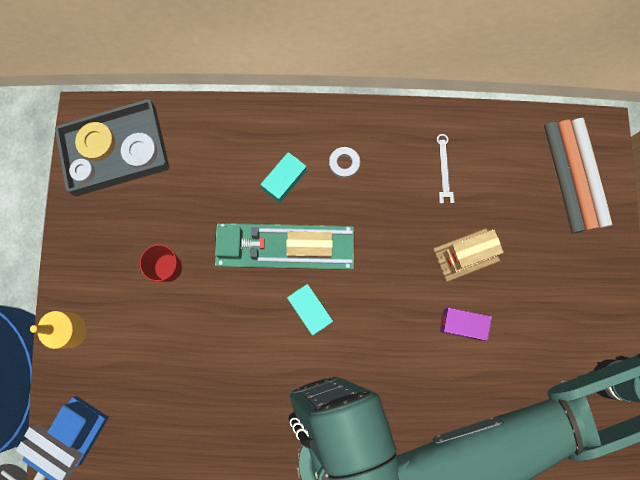

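View pics/side0.png

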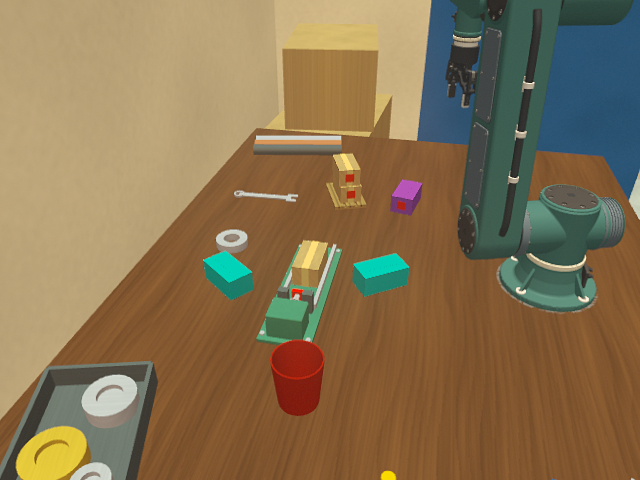

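The top view shows the plain carton on the green station at (310,244), with the stop and plunger at its left (262,243), so the push direction is about +y. The column on its pallet is at (470,253), and the turquoise and purple look-alikes sit apart from both. Next I'll zoom in to get exact poses.

Run:
```python
from h import *
im=cv2.imread("pics/top0.png")
a=cv2.resize(im[215:277,208:364],None,fx=5,fy=5,interpolation=cv2.INTER_CUBIC)
b=cv2.resize(im[222:287,428:508],None,fx=4,fy=4,interpolation=cv2.INTER_CUBIC)
o=np.zeros((600,800,3),np.uint8); o[:310,:780]=a; o[320:580,:320]=b
im2=cv2.imread("pics/side0.png"); c=cv2.resize(im2[148:212,320:400],None,fx=4,fy=4,interpolation=cv2.INTER_CUBIC); o[320:576,400:720]=c
cv2.imwrite("pics/zoom.png",o)
# green station mask
hsv=cv2.cvtColor(im,cv2.COLOR_BGR2HSV)
g=cv2.inRange(hsv,(60,80,40),(82,255,255)); g[:200]=0; g[290:]=0; g[:,:200]=0; g[:,370:]=0
pts=cv2.findNonZero(g); print(cv2.boundingRect(pts),cv2.boxPoints(cv2.minAreaRect(pts)))
y=cv2.inRange(hsv,(15,40,150),(35,255,255))
for r in((225,260,280,340),(222,287,428,508)):
    m=np.zeros_like(y); m[r[0]:r[1],r[2]:r[3]]=y[r[0]:r[1],r[2]:r[3]]
    n,l,st,ce=cv2.connectedComponentsWithStats(m); print([(st[i].tolist(),ce[i].round(1)) for i in range(1,n) if st[i][4]>30])
```

```text
(215, 202, 139, 88) [[205.90503 262.37015]
 [227.65454 187.15312]
 [363.97913 226.57227]
 [342.2296  301.7893 ]]
[([287, 231, 45, 25, 995], array([309.2, 243.5]))]
[([434, 229, 70, 52, 1845], array([472.3, 251.7])), ([441, 263, 10, 12, 81], array([445.3, 268.5]))]
```

View pics/zoom.png

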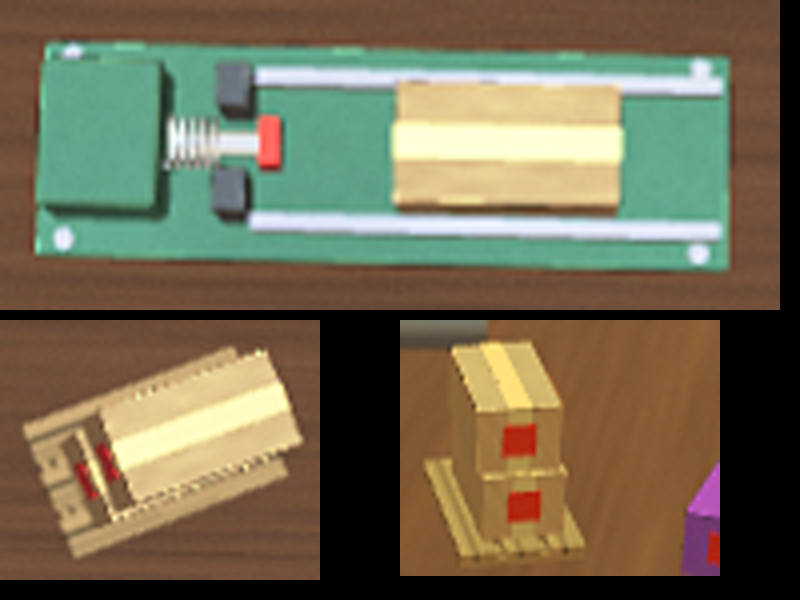

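```bash
cat > fit.py <<'E'
from h import *
from scipy.optimize import least_squares
def fit(obs,x0):
    # obs: list of (cam, local pts Nx3, uv)
    def W(p,L): 
        c,s=np.cos(p[2]),np.sin(p[2]); L=np.array(L,float)
        return np.c_[p[0]+c*L[:,0]-s*L[:,1],p[1]+s*L[:,0]+c*L[:,1],L[:,2]]
    f=lambda p:np.concatenate([(proj(c,W(p,L))-uv).ravel() for c,L,uv in obs])
    r=least_squares(f,x0,x_scale=[10,10,.1]); return r.x,np.round(r.fun,1)
E
python3 - <<'E'
from fit import *
A=lambda q:(np.array(q,float)+.5)/5-.5+[208,215]
B=lambda q:(np.array(q,float)+.5-[0,320])/4-.5+[428,222]
C=lambda q:(np.array(q,float)+.5-[400,320])/4-.5+[320,148]
# station local x -> +y world ; entry right. local y=left of push => world -x (down in image)
S=[("top",[[-240,-55,10],[-240,55,10],[110,55,10],[110,-55,10]],A([[728,60],[728,268],[37,254],[48,44]]))]
p,r=fit(S,[525,190,1.57]); print("station",p.round(3),r)
S2=S+[("top",[[42,-30,66],[42,30,66],[-235,-41,24],[-235,41,24]],A([[162,60],[158,207],[722,77],[722,238]]))]
p,r=fit(S2,[525,190,1.57]); print("station2",p.round(3),r)
box=lambda z:[[-55,-30,z],[-55,30,z],[55,30,z],[55,-30,z]]
p,r=fit([("top",box(60),A([[621,86],[618,206],[394,205],[397,81]]))],[528,90,1.57]); print("carton",p.round(3),r)
# stack: local +x -> world +y (left) ; image up=+x
T=("top",box(112),B([[265,350],[302,440],[137,504],[100,410]]))
D=("side",box(112),C([[450,348],[532,343],[560,408],[477,411]]))
for n,o in(("top",[T]),("side",[D]),("both",[T,D])):
    p,r=fit(o,[520,-290,1.3]); print("stack",n,p.round(3),r)
E
```

```text
station [529.608 219.438   1.574] [ 0.6 -0.7  0.2  0.6 -0.3  0.4 -0.4 -0.4]
station2 [529.622 219.353   1.576] [ 0.6 -0.9  0.2  0.5 -0.3  0.4 -0.4 -0.3  0.   2.5 -0.2 -2.6  0.2  0.1
 -0.1  0.2]
carton [529.093  91.64    1.58 ] [-0.1 -0.1  0.3  0.2 -0.1 -0.3 -0.1  0.2]
stack top [ 519.423 -310.31     1.943] [ 0.1 -0.5  0.4  0.3 -0.1  0.1 -0.3  0. ]
stack side [ 521.422 -309.224    1.921] [ 0.1 -0.1 -0.1  0.1  0.4 -0.3 -0.4  0.2]
stack both [ 520.314 -310.111    1.935] [ 0.2 -0.7  0.3  0.2 -0.4 -0.4 -0.4 -0.6  0.3 -0.1  0.1 -0.1  1.1 -0.4
  0.3  0.2]
```

>>> carry_out(commands=[1, 0, 0, 0, -0.0364, 1, 0, 0, 0, -0.0364, 1, 0, 0, 0, -0.0364, 1, 0, 0, 0, -0.0364, 1, 0, 0, 0, -0.0364, 1, 0, 0, 0, -0.0364, 1, 0, 0, 0, -0.0364, 1, 0, 0, 0, -0.0364, 1, 0, 0, 0, -0.0364, 1, 0, 0, 0, -0.0364], grip_force=50)

```text
time_s: 1.73
position: [231.7, -498.8, 304.0]
tcp_rot: [0.702, 0.712, -0.0, 0.0]
contact_force: [0.3, -0.1, 0.2]
width: 85.3
grip_force: 0.0
```

>>> carry_out(commands=[1, 0.85, 0.43, 0, 0, 1, 0.85, 0.43, 0, 0, 1, 0.85, 0.43, 0, 0, 1, 0.85, 0.43, 0, 0, 1, 0.85, 0.43, 0, 0, 1, 0.85, 0.43, 0, 0, 1, 0.85, 0.43, 0, 0, 1, 0.85, 0.43, 0, 0, 1, 0.85, 0.43, 0, 0, 1, 0.85, 0.43, 0, 0])

```text
time_s: 2.57
position: [401.5, -155.8, 304.3]
tcp_rot: [0.705, 0.71, 0.0, 0.001]
contact_force: [1.6, -0.6, -0.1]
width: 85.4
grip_force: 0.0
```

```bash
cat > to.py <<'E'
from h import *
import sys
s=read_state(); q=s["tcp_rot"]; th=2*np.arctan2(q[1],q[0]); P=s["position"]
x,y,z,yaw=map(float,sys.argv[1:5]); d=np.array([x,y,z])-P
print("theta",round(th,4),"pos",P.round(1),"d tool mm",np.round([d[0]*np.cos(th)+d[1]*np.sin(th),d[0]*np.sin(th)-d[1]*np.cos(th),-d[2]],1),"spin share",round(-(((yaw-th)+np.pi/2)%np.pi-np.pi/2)/np.pi,4),"F",s["contact_force"].round(1),"t",round(s["time_s"],2),"w",round(s["width"],1),"grip",round(s["grip_force"],1),"tilt",q[2:].round(4))
E
python3 to.py 529.3 91.6 104 1.577
```

```text
theta 1.578 pos [ 401.5 -155.8  304.3] d tool mm [246.4 129.6 200.3] spin share 0.0003 F [ 1.6 -0.6 -0.1] t 2.57 w 85.4 grip 0.0 tilt [0.0001 0.0006]
```

>>> carry_out(commands=[1, 0.85, 0.45, 0, 0, 1, 0.85, 0.45, 0, 0, 1, 0.85, 0.45, 0, 0, 1, 0.85, 0.45, 0, 0, 1, 0.85, 0.45, 0, 0, 1, 0.85, 0.45, 0, 0, 1, 0.85, 0.45, 0, 0, 1, 0, 0, 0.9, 0, 1, 0, 0, 0.9, 0, 1, 0, 0, 0, 0])

```text
time_s: 3.4
position: [520.8, 82.1, 222.3]
tcp_rot: [0.704, 0.71, -0.007, -0.006]
contact_force: [-2.3, -0.1, -3.7]
width: 85.1
grip_force: 0.0
```

```bash
python3 to.py 529.3 91.6 104 1.577
```

```text
theta 1.5802 pos [520.8  82.1 222.3] d tool mm [  9.4   8.6 118.3] spin share 0.001 F [-2.3 -0.1 -3.7] t 3.4 w 85.1 grip 0.0 tilt [-0.0069 -0.0062]
```

>>> carry_out(commands=[1, 0, 0, 0.5, 0, 1, 0, 0, 0, 0, 1, 0, 0, 0, 0, 1, 0, 0, 0, 0])

```text
time_s: 3.73
position: [526.2, 81.1, 214.3]
tcp_rot: [0.705, 0.71, 0.001, 0.001]
contact_force: [-0.7, 0.7, 1.1]
width: 85.2
grip_force: 0.0
```

```bash
python3 to.py 529.3 91.6 104 1.577
```

```text
theta 1.5777 pos [526.2  81.1 214.3] d tool mm [ 10.5   3.2 110.3] spin share 0.0002 F [-0.7  0.7  1.1] t 3.73 w 85.2 grip 0.0 tilt [0.0012 0.0012]
```

>>> carry_out(commands=[1, 0.26, 0.08, 0, 0, 1, 0, 0, 0.5, 0, 1, 0, 0, 0.5, 0, 1, 0, 0, 0.5, 0, 1, 0, 0, 0.5, 0, 1, 0, 0, 0.4, 0, 1, 0, 0, 0.25, 0, 1, 0, 0, 0.1, 0, 1, 0, 0, 0, 0, 1, 0, 0, 0, 0])

```text
time_s: 4.57
position: [529.3, 92.0, 103.2]
tcp_rot: [0.704, 0.71, 0.001, 0.001]
contact_force: [0.4, -0.3, 1.2]
width: 85.3
grip_force: 0.0
```

```bash
python3 to.py 529.3 91.6 104 1.577
```

```text
theta 1.5784 pos [529.3  92.  103.2] d tool mm [-0.4 -0.  -0.8] spin share 0.0004 F [ 0.4 -0.3  1.2] t 4.57 w 85.3 grip 0.0 tilt [0.0008 0.0007]
```

Now close the fingers.

>>> carry_out(commands=[-1, 0, 0, 0, 0, -1, 0, 0, 0, 0, -1, 0, 0, 0, 0, -1, 0, 0, 0, 0, -1, 0, 0, 0, 0, -1, 0, 0, 0, 0, -1, 0, 0, 0, 0, -1, 0, 0, 0, 0], grip_force=40)

```text
time_s: 5.23
position: [530.1, 91.9, 103.9]
tcp_rot: [0.704, 0.71, 0.002, 0.002]
contact_force: [2.9, -0.2, 6.1]
width: 59.3
grip_force: 47.3
```

```bash
python3 to.py 529.3 164.4 104 1.577
```

```text
theta 1.5782 pos [530.1  91.9 103.9] d tool mm [72.5 -0.2 -0.1] spin share 0.0004 F [ 2.9 -0.2  6.1] t 5.23 w 59.3 grip 47.3 tilt [0.0019 0.0017]
```

>>> carry_out(commands=[-1, 0, 0, -0.02, 0, -1, 0.2, 0, 0, 0, -1, 0.2, 0, 0, 0, -1, 0.2, 0, 0, 0, -1, 0.2, 0, 0, 0, -1, 0.2, 0, 0, 0, -1, 0.2, 0, 0, 0, -1, 0, 0, 0, 0, -1, 0, 0, 0, 0])

```text
time_s: 5.98
position: [529.0, 139.6, 103.9]
tcp_rot: [0.705, 0.71, 0.001, 0.001]
contact_force: [1.1, -1.6, 4.0]
width: 59.5
grip_force: 47.4
```

```bash
python3 to.py 529.3 164.4 104 1.577
```

```text
theta 1.5777 pos [529.  139.6 103.9] d tool mm [24.8  0.5 -0.1] spin share 0.0002 F [ 1.1 -1.6  4. ] t 5.98 w 59.5 grip 47.4 tilt [0.0007 0.0014]
```

>>> carry_out(commands=[-1, 0.1, 0, 0, 0, -1, 0.1, 0, 0, 0, -1, 0.1, 0, 0, 0, -1, 0.1, 0, 0, 0, -1, 0.1, 0, 0, 0, -1, 0, 0, 0, 0, -1, 0, 0, 0, 0])

```text
time_s: 6.57
position: [529.0, 157.1, 104.0]
tcp_rot: [0.705, 0.709, -0.001, 0.003]
contact_force: [1.0, -8.8, 6.5]
width: 59.4
grip_force: 47.5
```

```bash
python3 to.py 529.3 164.4 104 1.577
```

```text
theta 1.5772 pos [529.  157.1 104. ] d tool mm [7.3 0.4 0. ] spin share 0.0001 F [ 1.  -8.8  6.5] t 6.57 w 59.4 grip 47.5 tilt [-0.0012  0.0031]
```

>>> carry_out(commands=[-1, 0.05, 0, 0, 0, -1, 0.05, 0, 0, 0, -1, 0.05, 0, 0, 0, -1, 0.05, 0, 0, 0, -1, 0, 0, 0, 0, -1, 0, 0, 0, 0])

```text
time_s: 7.07
position: [529.0, 163.9, 104.1]
tcp_rot: [0.705, 0.709, -0.002, 0.004]
contact_force: [0.8, -12.5, 7.8]
width: 59.5
grip_force: 47.6
```

>>> carry_out(commands=[-1, 0.05, 0, 0, 0, -1, 0, 0, 0, 0, -1, 0, 0, 0, 0])

```text
time_s: 7.32
position: [529.0, 165.6, 104.1]
tcp_rot: [0.705, 0.709, -0.002, 0.004]
contact_force: [1.9, -14.0, 8.6]
width: 59.2
grip_force: 47.6
```

>>> carry_out(commands=[-1, 0.05, 0, 0, 0, -1, 0, 0, 0, 0, -1, 0, 0, 0, 0])

```text
time_s: 7.57
position: [528.9, 165.9, 104.1]
tcp_rot: [0.705, 0.709, -0.004, 0.005]
contact_force: [0.5, -18.0, 8.9]
width: 59.2
grip_force: 47.8
```

>>> carry_out(commands=[-1, 0.05, 0, 0, 0, -1, 0, 0, 0, 0, -1, 0, 0, 0, 0])

```text
time_s: 7.82
position: [528.9, 166.4, 104.0]
tcp_rot: [0.705, 0.709, -0.005, 0.006]
contact_force: [0.6, -24.0, 9.5]
width: 59.1
grip_force: 48.0
```

>>> carry_out(commands=[-1, 0.02, 0, 0, 0, -1, 0, 0, 0, 0, -1, 0, 0, 0, 0, -1, 0, 0, 0, 0, -1, 0, 0, 0, 0, -1, 0, 0, 0, 0, -1, 0, 0, 0, 0, -1, 0, 0, 0, 0, -1, 0, 0, 0, 0, -1, 0, 0, 0, 0])

```text
time_s: 8.65
position: [528.9, 166.4, 104.0]
tcp_rot: [0.705, 0.709, -0.006, 0.007]
contact_force: [-0.3, -24.9, 11.2]
width: 59.2
grip_force: 48.0
```

```bash
python3 - <<'E'
from h import *
s=grab_frame("side"); t=grab_frame("top")
o=np.zeros((600,800,3),np.uint8)
o[:480,:400]=cv2.resize(s[225:345,255:355],None,fx=4,fy=4,interpolation=cv2.INTER_CUBIC)
o[:400,400:]=cv2.resize(t[205:285,240:320],(400,400),interpolation=cv2.INTER_CUBIC)
cv2.imwrite("pics/home.png",o)
E
python3 to.py 529 165.7 104 1.577
```

```text
theta 1.5759 pos [528.9 166.4 104. ] d tool mm [-0.7  0.1  0. ] spin share -0.0003 F [ -0.6 -25.1  10.2] t 8.75 w 59.3 grip 48.0 tilt [-0.006   0.0067]
```

View pics/home.png

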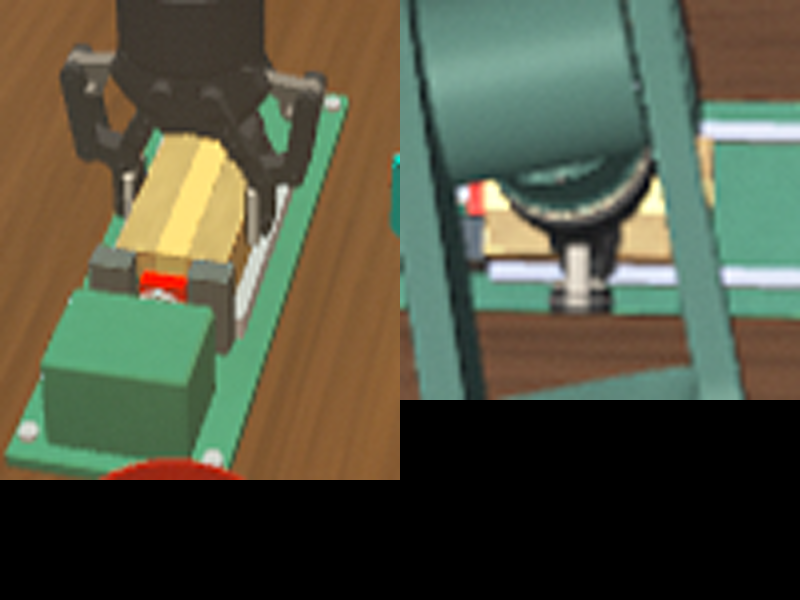

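The side crop shows the carton's end face against both dark blocks, around (115,255) and (215,265), with the red pad flush between them. The contact force of 25 N fits that. I'll keep holding.

>>> carry_out(commands=[-1, 0, 0, 0, 0, -1, 0, 0, 0, 0, -1, 0, 0, 0, 0, -1, 0, 0, 0, 0, -1, 0, 0, 0, 0, -1, 0, 0, 0, 0, -1, 0, 0, 0, 0, -1, 0, 0, 0, 0, -1, 0, 0, 0, 0, -1, 0, 0, 0, 0])

```text
time_s: 9.58
position: [528.9, 166.4, 104.0]
tcp_rot: [0.705, 0.709, -0.006, 0.007]
contact_force: [0.3, -25.3, 10.2]
width: 59.4
grip_force: 48.0
```

>>> carry_out(commands=[-1, 0, 0, 0, 0, -1, 0, 0, 0, 0, -1, 0, 0, 0, 0, -1, 0, 0, 0, 0, -1, 0, 0, 0, 0, -1, 0, 0, 0, 0, -1, 0, 0, 0, 0, -1, 0, 0, 0, 0, -1, 0, 0, 0, 0, -1, 0, 0, 0, 0])

```text
time_s: 10.42
position: [528.9, 166.4, 104.0]
tcp_rot: [0.705, 0.709, -0.006, 0.007]
contact_force: [-0.9, -25.6, 10.6]
width: 59.1
grip_force: 48.0
```

>>> carry_out(commands=[-1, -0.1, 0, 0, 0, -1, -0.1, 0, 0, 0, -1, -0.15, 0, 0, 0, -1, -0.15, 0, 0, 0, -1, -0.2, 0, 0, 0, -1, -0.2, 0, 0, 0, -1, -0.2, 0, 0, 0, -1, 0, 0, 0, 0, -1, 0, 0, 0, 0])

```text
time_s: 11.17
position: [528.9, 131.2, 104.0]
tcp_rot: [0.704, 0.71, 0.001, 0.001]
contact_force: [1.9, 2.7, 5.7]
width: 59.3
grip_force: 47.4
```

```bash
python3 to.py 529.3 164.4 104 1.577
```

```text
theta 1.5784 pos [528.9 131.2 104. ] d tool mm [33.2  0.6 -0. ] spin share 0.0004 F [1.9 2.7 5.7] t 11.17 w 59.3 grip 47.4 tilt [0.0015 0.0005]
```

>>> carry_out(commands=[-1, 0, 0, -0.1, 0, -1, 0, 0, -0.3, 0, -1, 0, 0, -0.5, 0, -1, 0, 0, -0.5, 0, -1, 0, 0, -0.6, 0, -1, 0, 0, -0.6, 0, -1, 0, 0, -0.6, 0, -1, 0, 0, -0.6, 0, -1, 0, 0, -0.3, 0, -1, 0, 0, 0, 0])

```text
time_s: 12.0
position: [528.3, 130.8, 268.1]
tcp_rot: [0.704, 0.71, 0.001, 0.001]
contact_force: [0.7, -0.7, -5.2]
width: 59.5
grip_force: 48.4
```

```bash
python3 to.py 520.3 -310 260 1.935
```

```text
theta 1.5785 pos [528.3 130.8 268.1] d tool mm [-440.7  -11.4    8.1] spin share -0.1135 F [ 0.7 -0.7 -5.2] t 12.0 w 59.5 grip 48.4 tilt [0.0007 0.0006]
```

>>> carry_out(commands=[-1, -0.3, 0, 0, 0, -1, -0.6, 0, 0, 0, -1, -0.8, 0, 0, 0, -1, -0.8, 0, 0, 0, -1, -0.8, 0, 0, 0, -1, -0.8, 0, 0, 0, -1, -0.8, 0, 0, 0, -1, -0.8, 0, 0, 0, -1, -0.8, 0, 0, 0, -1, -0.8, 0, 0, 0])

```text
time_s: 12.83
position: [528.4, -163.1, 262.8]
tcp_rot: [0.705, 0.71, -0.002, -0.003]
contact_force: [0.6, 0.9, -5.4]
width: 58.9
grip_force: 48.3
```

>>> carry_out(commands=[-1, -0.8, 0, 0, 0, -1, -0.8, 0, 0, 0, -1, -0.6, 0, 0, 0, -1, -0.3, 0, 0, 0, -1, 0, 0, 0, 0, -1, 0, 0, 0, -0.02, -1, 0, 0, 0, -0.02, -1, 0, 0, 0, -0.02, -1, 0, 0, 0, -0.02, -1, 0, 0, 0, -0.02])

```text
time_s: 13.67
position: [530.3, -259.9, 264.4]
tcp_rot: [0.583, 0.813, 0.0, -0.002]
contact_force: [-0.6, -0.3, -6.1]
width: 59.4
grip_force: 48.3
```

>>> carry_out(commands=[-1, 0, 0, 0, -0.0135, -1, 0, 0, 0, 0, -1, 0, 0, 0, 0, -1, 0, 0, 0, 0])

```text
time_s: 14.0
position: [530.8, -260.7, 265.6]
tcp_rot: [0.567, 0.823, 0.0, -0.001]
contact_force: [0.3, -0.1, -6.1]
width: 58.8
grip_force: 48.3
```

```bash
python3 to.py 520.3 -310 260 1.935
```

```text
theta 1.9347 pos [ 530.8 -260.7  265.6] d tool mm [-42.4 -27.3   5.6] spin share -0.0001 F [ 0.3 -0.1 -6.1] t 14.0 w 58.8 grip 48.3 tilt [ 0.     -0.0011]
```

>>> carry_out(commands=[-1, -0.3, -0.2, 0, 0, -1, -0.4, -0.25, 0, 0, -1, -0.3, -0.2, 0, 0, -1, -0.04, -0.03, 0, 0, -1, 0, 0, 0.3, 0, -1, 0, 0, 0.3, 0, -1, 0, 0, 0, 0, -1, 0, 0, 0, 0, -1, 0, 0, 0, 0])

```text
time_s: 14.75
position: [520.5, -309.3, 242.1]
tcp_rot: [0.567, 0.824, 0.0, -0.001]
contact_force: [0.7, -0.8, -5.0]
width: 59.2
grip_force: 48.1
```

```bash
python3 to.py 520.0 -309.3 206 1.935
python3 - <<'E'
from h import *
s=grab_frame("side"); t=grab_frame("top")
o=np.zeros((600,800,3),np.uint8)
o[:600,:400]=cv2.resize(s[90:210,320:400],(400,600),interpolation=cv2.INTER_CUBIC)
o[:400,400:]=cv2.resize(t[215:295,430:510],(400,400),interpolation=cv2.INTER_CUBIC)
cv2.imwrite("pics/above.png",o)
E
```

```text
theta 1.9357 pos [ 520.5 -309.3  242.1] d tool mm [ 0.2 -0.5 36.1] spin share 0.0002 F [ 0.7 -0.8 -5. ] t 14.75 w 59.2 grip 48.1 tilt [ 0.0001 -0.0006]
```

View pics/above.png

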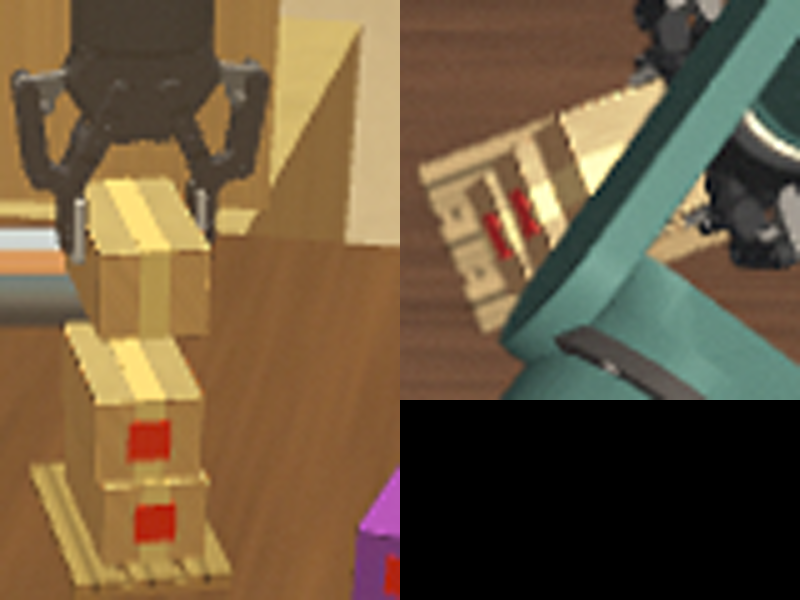

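The carton is level above the column. Side crop: its near lower corners are at (103,333) and (207,332), and the column's near top corners are at (97,405) and (202,398). I'll check alignment through the calibration.

Run:
```python
from fit import *
C=lambda q:(np.array(q,float)+.5)/5-.5+[320,90]
def go(n,uv,L,x0):
    p,r=fit([("side",L,C(uv))],x0); print(n,p.round(3),r)
zb=242.1-94
for dz in(-2,0,2):
    b=zb+dz
    go("carton",[[103,333],[207,332],[101,252],[210,246],[88,183],[163,178]],[[55,-30,b],[55,30,b],[55,-30,b+50],[55,30,b+50],[-55,-30,b+50],[-55,30,b+50]],[520,-310,1.93])
go("stack",[[97,405],[202,398],[66,327],[168,337]][:3],[[55,-30,112],[55,30,112],[-55,-30,112]],[520,-310,1.93])
```

```text
carton [ 520.413 -321.406    1.904] [-0.7  1.   0.3  0.2  0.1 -0.2  0.5  0.1 -3.1 -0.9  2.8 -0.8]
carton [ 519.64  -316.529    1.904] [-0.7  1.1  0.4  0.2  0.1 -0.2  0.6  0.  -3.1 -1.   2.8 -0.9]
carton [ 518.866 -311.652    1.903] [-0.8  1.1  0.4  0.3  0.1 -0.2  0.6  0.  -3.2 -1.   2.8 -0.9]
stack [ 520.254 -309.003    1.916] [-0.3  0.1  0.4  0.3 -0.1 -0.4]
```

Run:
```python
from h import *
th=1.935;c,s=np.cos(th),np.sin(th)
ctr=np.array([520.5,-309.3])
L=np.array([55,-30]); w=ctr+[c*L[0]-s*L[1],s*L[0]+c*L[1]]
for z in(148,198): print(z,(proj("top",[*w,z])[0]-[430,215])*5+[402,2], (proj("side",[*w,z])[0]-[320,90])*5+2)
w2=np.array([520.3,-310.1])+[c*L[0]-s*L[1],s*L[0]+c*L[1]]
print((proj("top",[*w2,112])[0]-[430,215])*5+[402,2],(proj("side",[*w2,112])[0]-[320,90])*5+2)
```

```text
148 [530.1666879 131.6680118] [ 98.8442287 344.3488923]
198 [557.68478362 112.9965105 ] [100.87598229 256.79769775]
[513.23699978 144.73067725] [ 98.05172332 404.811286  ]
```

>>> carry_out(commands=[-1, 0, 0, 0.2, 0, -1, 0, 0, 0.2, 0, -1, 0, 0, 0.2, 0, -1, 0, 0, 0.1, 0, -1, 0, 0, 0.05, 0, -1, 0, 0, 0, 0, -1, 0, 0, 0, 0])

```text
time_s: 15.43
position: [520.5, -310.0, 212.6]
tcp_rot: [0.567, 0.823, -0.0, -0.0]
contact_force: [-0.2, 0.7, -5.0]
width: 59.1
grip_force: 48.3
```

```bash
python3 to.py 520.0 -309.3 206 1.935
python3 - <<'E'
from h import *
s=grab_frame("side")
cv2.imwrite("pics/near.png",cv2.resize(s[115:195,325:385],(600,800),interpolation=cv2.INTER_CUBIC)[:600])
E
```

```text
theta 1.9349 pos [ 520.5 -310.   212.6] d tool mm [ 0.8 -0.2  6.6] spin share -0.0 F [-0.2  0.7 -5. ] t 15.43 w 59.1 grip 48.3 tilt [-0.     -0.0001]
```

View pics/near.png

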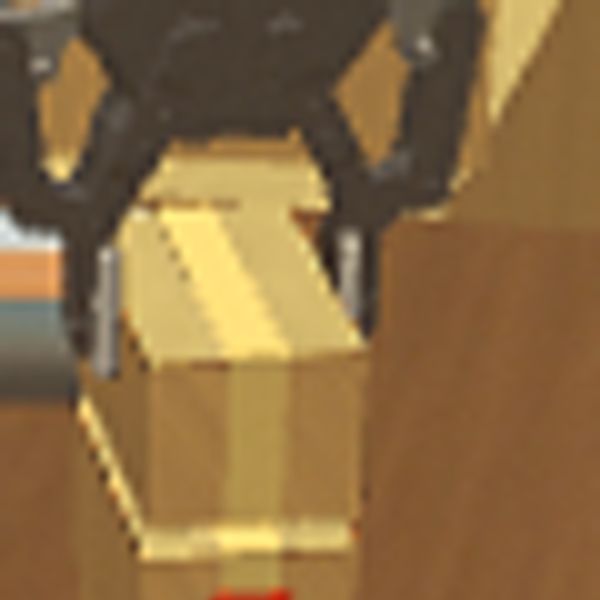

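The carton is over the column with a small gap. The visible strip is wider at the near end (530–555) than at the far left (80,400), so the near end is slightly high. I'll lower gently, then loosen the grip so it seats flat.

>>> carry_out(commands=[-1, 0, 0, 0.05, 0, -1, 0, 0, 0.05, 0, -1, 0, 0, 0, 0, -1, 0, 0, 0, 0])

```text
time_s: 15.82
position: [520.4, -309.9, 208.6]
tcp_rot: [0.567, 0.823, -0.0, -0.0]
contact_force: [-0.9, 0.9, -5.4]
width: 59.0
grip_force: 48.3
```

>>> carry_out(commands=[-1, 0, 0, 0.04, 0, -1, 0, 0, 0, 0, -1, 0, 0, 0, 0], grip_force=30)

```text
time_s: 16.07
position: [520.4, -309.9, 207.0]
tcp_rot: [0.567, 0.823, -0.0, -0.0]
contact_force: [0.1, -0.8, -4.7]
width: 59.1
grip_force: 48.3
```

>>> carry_out(commands=[-1, 0, 0, 0.03, 0, -1, 0, 0, 0, 0, -1, 0, 0, 0, 0])

```text
time_s: 16.32
position: [520.6, -310.0, 206.3]
tcp_rot: [0.567, 0.823, -0.0, 0.0]
contact_force: [0.2, 0.0, -3.5]
width: 59.3
grip_force: 48.3
```

>>> carry_out(commands=[-1, 0, 0, 0.03, 0, -1, 0, 0, 0, 0, -1, 0, 0, 0, 0])

```text
time_s: 16.57
position: [520.7, -310.0, 206.0]
tcp_rot: [0.567, 0.823, -0.0, 0.001]
contact_force: [-2.3, 2.5, 1.4]
width: 59.2
grip_force: 49.0
```

>>> carry_out(commands=[-1, 0, 0, 0.03, 0, -1, 0, 0, 0, 0, -1, 0, 0, 0, 0, -1, 0, 0, 0, 0], grip_force=20)

```text
time_s: 16.9
position: [520.7, -309.9, 206.0]
tcp_rot: [0.567, 0.823, -0.0, 0.001]
contact_force: [-3.9, 3.3, 6.1]
width: 59.2
grip_force: 49.7
```

Run:
```python
from h import *
s=grab_frame("side")
cv2.imwrite("pics/near2.png",cv2.resize(s[115:195,325:385],(600,800),interpolation=cv2.INTER_CUBIC)[:600])
```

```text
(no output)
```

View pics/near2.png

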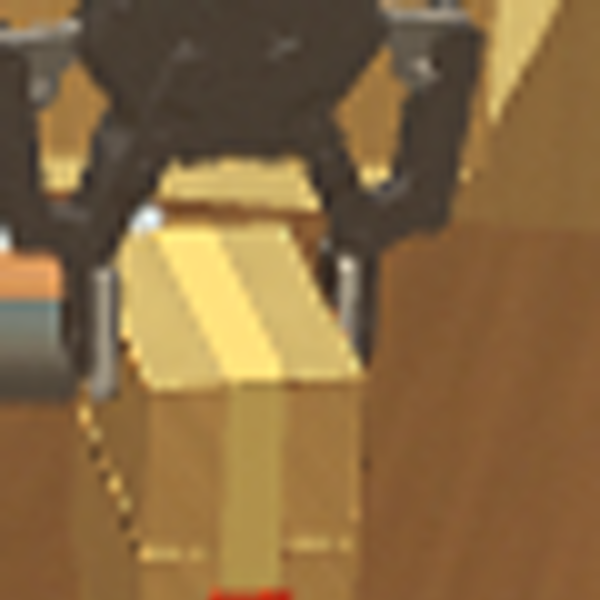

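The carton is seated flush on the column, with only a thin line left at the joint (row ~550). Release.

>>> carry_out(commands=[0.45, 0, 0, 0, 0, 0.5, 0, 0, 0, 0, 0.6, 0, 0, 0, 0, 0.8, 0, 0, 0, 0, 1, 0, 0, 0, 0, 1, 0, 0, 0, 0, 1, 0, 0, 0, 0, 1, 0, 0, 0, 0])

```text
time_s: 17.62
position: [520.5, -310.0, 203.4]
tcp_rot: [0.567, 0.823, -0.0, 0.0]
contact_force: [1.5, 0.1, 0.4]
width: 85.4
grip_force: 0.0
```

>>> carry_out(commands=[1, 0, 0, -0.1, 0, 1, 0, 0, -0.2, 0, 1, 0, 0, -0.4, 0, 1, 0, 0, -0.5, 0, 1, 0, 0, -0.5, 0, 1, 0, 0, -0.5, 0, 1, 0, 0, -0.5, 0, 1, 0, 0, 0, 0, 1, 0, 0, 0, 0])

```text
time_s: 18.37
position: [520.9, -310.2, 313.8]
tcp_rot: [0.567, 0.823, -0.0, 0.002]
contact_force: [-0.7, -0.1, -0.4]
width: 85.2
grip_force: 0.0
```

Run:
```python
from h import *
s=grab_frame("side"); t=grab_frame("top")
o=np.zeros((600,800,3),np.uint8)
o[:600,:400]=cv2.resize(s[100:220,320:400],(400,600),interpolation=cv2.INTER_CUBIC)
o[:400,400:]=cv2.resize(t[215:295,430:510],(400,400),interpolation=cv2.INTER_CUBIC)
cv2.imwrite("pics/end.png",o)
```

```text
(no output)
```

View pics/end.png

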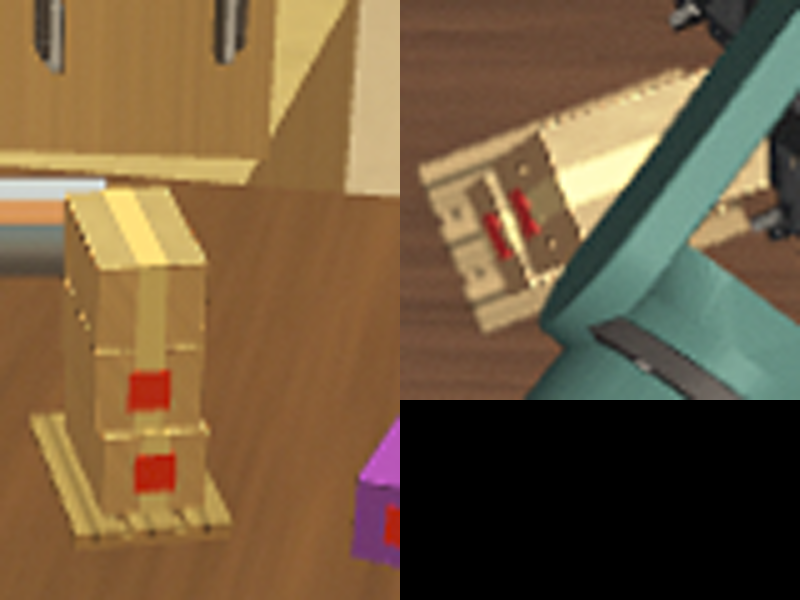

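The carton stands flush and upright on the undisturbed column: its near bottom edge at row ~350 lines up with the edges below, and the gripper is clear above it. Handing in.

```bash
python3 -c "
from plant import *
print(hand_in())"
```

```text
the job is handed in; nothing more can be done
None
```

I held the carton home against both stop blocks for over two seconds, set it flush on the column, released it and handed the job in at about 18.5 s; the hand-in gave no verdict.

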